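# Clear and seat the fume extractor's filter cell

### The job

First take the white foam offcut off the grille of the black filter cell on the small blue fume extractor and let it drop into the grey bin. Then turn the cell by its knurled collar until the keyways hidden inside it drop over the pins of the inlet, push it down against its spring until it is fully home on the extractor, and finish with the gripper still holding it pushed home, because it springs up again when let go. Leave the desoldering wick, the flux tin and the USB stick where they are, and keep the bin standing.

Things in the scene. Friction and masses are not known exactly. Their poses are not given: they have to be found in the camera images.
- inlet (a point): Centre of the inlet, on its vertical axis, level with the flat top of the blue fume extractor, 45 mm over the bench. Hidden inside the filter cell a 34 mm spigot with three pins 120 degrees apart stands here; the yaw of the pins is NOT this frame's: it varies and cannot be seen. A sprung ring round the spigot stands 6 mm proud and pushes up with 3 N, 8 N when pressed flush.
- cell_grip (a point): Point on the filter cell's axis, 29 mm above its lower rim and 13 mm below its top: a good height to grip across the 56 mm diameter from above, with the fingertips up to 20 mm lower. Height of this point above inlet: 39 mm at the start (sitting on the pins' tops), 35 mm once dropped over the pins on to the sprung ring, 29 mm fully home (lower rim on the extractor's top).
- scrap_mid (a point): White offcut of rigid foam lying loose on the grille, 26 x 20 mm and 19 mm high with a step at its +x end (there 13 mm high, over the last 13 mm of the length), 15 g. The point is its centre, 9.5 mm above its underside; x along its 26 mm length, y along its 20 mm width, z up.
- bin_in (a point): Centre of the inner floor of the grey round waste bin, an open cup 70 mm high, 90 mm across the mouth, wall 3 mm, 0.4 kg, loose on the bench; the floor lies a few millimetres over the bench. z up.
- bin: The same grey bin; origin at the centre of its underside, z up.
- wick: Blue roll of desoldering wick, 42 mm in diameter, 10 mm high, lying on the bench; origin under its centre. Bystander.
- flux: Round flux tin with a blue band, 56 mm in diameter, 14 mm high, on the bench; origin under its centre. Bystander.
- stick: Red USB stick, 18 x 51 x 8 mm, lying on the bench; origin under its centre. Bystander.
- cell: Black filter cell: loose cap, 56 mm across, 42 mm high, 80 to 170 g, knurled side, bright grille on top. Origin at the centre of its lower rim, z up, +x to its orange mark. Its 3 keyways meet the pins after a turn of 25 to 72 degrees clockwise from above (varies; window 7 degrees either way); it then drops 4 mm under a light push. If the pins rub on the keyways' sides, ease the turn.
- scrap: The same foam offcut; origin at the centre of its underside.
- extractor: The blue fume extractor, 116 (x) x 126 (y) x 45 mm high, fixed to the bench; origin at the centre of its underside, z up.

How it is judged:
By the outcome, as a careful person would: the job done as asked, in the order asked, and still so for the second after the job is handed in, while the arm keeps its last pose, push and grip.
It also fails if it takes over 51 s, if anything falls off the work surface, if the arm or the gripper's body presses on something with over 40 N, if the wrist force passes 120 N, or if a joint passes its speed limit or range.

### The arm

A 6-joint arm with a two-finger parallel gripper is mounted at the origin on a cart in front of the work surface, level with it; the furniture and walls round the work are solid. World frame = base frame: x ahead of the robot, y to its left, z up, the work surface at z = 0. Lengths are in m, angles in rad, forces in N, time in s.
With the tool pointing down it reaches from about 0.4 to 0.825 m from the base axis. Payload 7 kg.
Tool frame: the origin (TCP) lies on the centre line of the jaws, within the pads' length; the fingertips stand 14 mm ahead of it and the grasp point (between the pads) lies 5 mm behind it; z points along the fingers, y is the line along which they close (so a half turn about z gives the same grasp; the last joint's range is limited). The gripper opens to 85 mm and grips with 20 to 120 N. Pads are 22 mm wide; open, the fingers measure 114 mm over their backs; the gripper's body (76 mm by 85 mm) begins 54 mm behind the grasp point. The pads swing forward as they close: fully open they stand 13 mm farther back than shut.
Start: joints at [1.514, 0.359, 0.012, 0, -1.224, -0.288], TCP at [0.228, 0.635, 0.245] pointing down, gripper open.
Joint ranges: [-3.07, 3.07], [-1.43, 2.12], [-1.02, 1.25], [-3.03, 1.67], [-3.05, -0], [-3.03, 3.03]. Speed limits (rad/s): [2.39, 2.39, 3.01, 3.14, 3.14, 3.14].

### API

Orientations are given as a unit quaternion [w, x, y, z].
In Python, from plant import ctrl gives the robot as it stands.
- The arm moves only by the tool servo_tool, never from a script. Its argument "increments" is a list of rows, each an object with "slide": the shift along the tool's x, y, z in m, a list of three; "dr": the turn, a rotation vector about the tool's x, y, z in degrees, a list of three; "grip": the closure, from 0 (fully open) to 1 (shut). A call has exactly 10 rows; each row is the pose to reach, as a shift and turn from the pose commanded when the call began, along the tool's axes at that moment; what a row does not reach only later rows make up. A row lasts 1/8 s, in which the tool goes at most 62.5 mm and 10.7 degrees, less where a joint would pass 70% of its speed; a pose out of reach is approached as far as the arm can. A call with a gripper value outside its range is refused whole. The fingers move at their own pace and stop on an object; "grip_force" is the grip in N (left out, the last holds). Time passes only in rows, so rows that repeat a pose let the fingers close, or fill a call up. It gives the time, the measured TCP pose, the force, the opening and the grip force at its end, in the units of the state.
- ctrl.observe(): the state, without advancing time (a new reading comes with each control period).
- ctrl.snapshot(name): name is "scene" or "top"; returns a dict with "pixels" (400x640x3 uint8, red, green, blue), "K" (3x3 intrinsics, pixels), "dist" ([k1, k2, p1, p2, k3] as OpenCV has them; the pictures are not rectified), "position" and "attitude" of the camera in the world. Camera axes: x right, y down, z forward; pixel columns grow to the right and rows downward; lengths in m; the calibration is good to about 2 mm. A picture is of the moment at which its call begins. There is no depth.
- ctrl.job_done(): hands the job in; it is judged then, once.
The state is a dict: "time_s": time; "q": joint angles; "joint_velocities": joint speeds; "joint_torque": joint torques, N m; "tcp_pos": TCP position; "ee_rot": TCP orientation; "wrist_force": force on the tool from outside, world axes, zero at the start; "wrist_torque": the same for the moment, N m; "grip_width": opening from 0.0 (shut) to 1.0 (fully open); "grasp_force": force on a finger pad.
Only numpy, scipy, OpenCV 4.12 (cv2) and the standard library are available. Lean on these libraries where they do the work, as an engineer would, in place of code of your own. Each camera call takes 0.05 s, during which the arm holds its last target. There are 200 camera calls.

## Working session

There is one attempt and no reset: what is moved stays moved. The work goes in short steps, Python scripts to look and compute and a tool call to move; the robot and the scene stay as the last step left them, time stands still between calls to the robot, and variables do not carry over. Pictures are saved under pics/ and viewed, at most 10 in all, crops included, and the job is handed in when it is done.

Besides the shell and the picture viewer there is one more tool, called after "Call:" as name(argument=value, ...), one argument or row to a line, values as JSON. servo_tool: Moves the arm, as the interface text tells. Its arguments: {"type":"object","properties":{"increments":{"type":"array"},"grip_force":{"type":"number"}},"required":["increments"]}

```bash
mkdir -p pics
cat > h.py <<'E'
import numpy as np, cv2, pickle
from plant import ctrl
from scipy.spatial.transform import Rotation as R
def Rq(q): return R.from_quat([q[1],q[2],q[3],q[0]]).as_matrix()
def snap(n,f):
    s=ctrl.snapshot(n); cv2.imwrite(f'pics/{f}.png',s['pixels'][:,:,::-1]); pickle.dump(s,open(f'pics/{f}.pkl','wb')); return s
def load(f): return pickle.load(open(f'pics/{f}.pkl','rb'))
def att(s):
    a=np.array(s['attitude'],float); return a if a.shape==(3,3) else Rq(a)
def pix(s,uv,z):
    p=cv2.undistortPoints(np.array([[uv]],float),np.array(s['K'],float),np.array(s['dist'],float))[0,0]
    d=att(s)@np.array([p[0],p[1],1]); o=np.array(s['position']); return o+d*(z-o[2])/d[2]
def proj(s,P):
    A=att(s); r=cv2.Rodrigues(A.T)[0]; t=-A.T@np.array(s['position'])
    return cv2.projectPoints(np.array([P],float),r,t,np.array(s['K'],float),np.array(s['dist'],float))[0][0,0]
E
python3 - <<'E'
from h import *
for n in ['scene','top']:
    s=snap(n,n+'0'); print(n,s['position'],s['attitude'],s['K'])
o=ctrl.observe(); print(o)
E
```

```text
scene [ 0.17541058 -0.34029011  0.8086738 ] [-0.33847989  0.8902661  -0.28802489  0.09949518] [[480.95906168   0.         325.23417979]
 [  0.         480.95906168 198.37248085]
 [  0.           0.           1.        ]]
top [0.41977569 0.21215562 0.9586121 ] [-0.03874342  0.7130228  -0.69867993  0.04408846] [[457.41763139   0.         317.71733087]
 [  0.         457.41763139 196.95324364]
 [  0.           0.           1.        ]]
{'time_s': 0.1, 'q': array([ 1.51408686e+00,  3.59288868e-01,  1.11142793e-02, -3.00932596e-04,
       -1.22413110e+00, -2.88102231e-01]), 'joint_velocities': array([ 0.00033591, -0.0015268 ,  0.00177504,  0.00288433,  0.00252826,
        0.00174234]), 'joint_torque': array([-1.41186185e-03, -5.84766448e+01,  2.94101518e+01,  6.95427954e+00,
       -3.25864909e-03,  1.01602549e-05]), 'tcp_pos': array([0.22804723, 0.63484341, 0.24446006]), 'ee_rot': array([ 7.65966205e-04,  9.85165808e-01, -1.71603444e-01, -5.34117120e-05]), 'wrist_force': array([-0.01949258, -0.32050014, -0.75572023]), 'wrist_torque': array([-0.0204237 ,  0.01080359,  0.02112815]), 'grasp_force': 0.0, 'grip_width': 0.9964997219103061}
```

View pics/scene0.png

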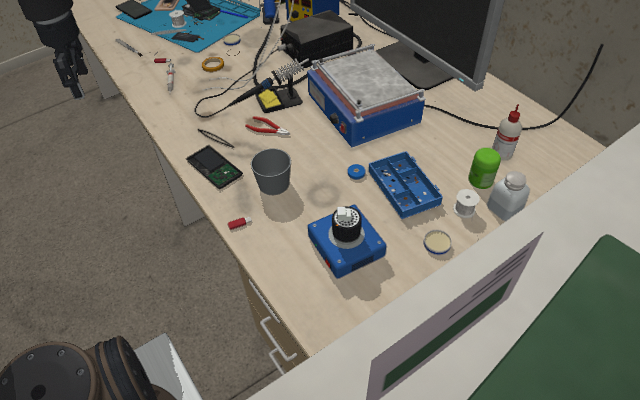

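View pics/top0.png

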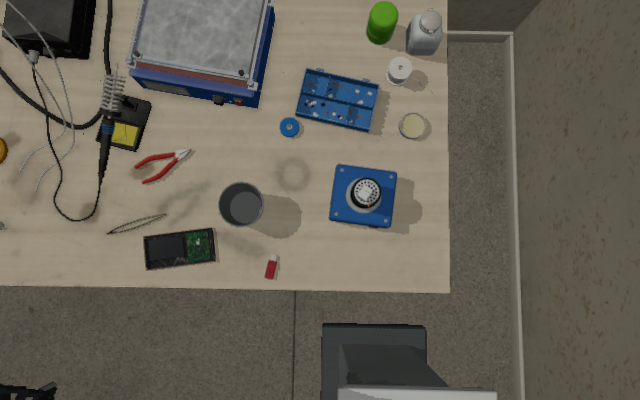

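The scene view shows the extractor at about (346,240), with the cell and white scrap at (347,220) and the bin at (271,170). In the top view the cell is at about (365,193) and the bin at (241,204). I'll enlarge both.

Run:
```python
from h import *
a=cv2.imread('pics/top0.png')[155:235,320:410]; b=cv2.imread('pics/scene0.png')[190:290,295:400]
a=cv2.resize(a,(395,351),interpolation=2); b=cv2.resize(b,(400,381),interpolation=2)
# scale
a=cv2.resize(cv2.imread('pics/top0.png')[165:230,325:402],None,fx=5,fy=5,interpolation=2)
b=cv2.resize(cv2.imread('pics/scene0.png')[200:280,305:388],None,fx=5,fy=5,interpolation=2)
c=np.zeros((400,800,3),np.uint8); c[:a.shape[0],:a.shape[1]]=a; c[:b.shape[0],385:385+b.shape[1]]=b
cv2.imwrite('pics/crop0.png',c)
s=load('top0')
for n,uv,z in [('binrim',(241,203.5),.07),('celltop',(366,193),.09),('scraptop',(370,189),.115),('ext c',(364,196),.045),('stick',(271,267),.008)]: print(n,pix(s,uv,z).round(4))
for uv in [(336,165),(397,170),(391,228),(330,222)]: print(pix(s,uv,.045).round(4))
```

```text
binrim [0.5085 0.3556 0.07  ]
celltop [0.5317 0.1143 0.09  ]
scraptop [0.5361 0.1097 0.115 ]
ext c [0.5313 0.1132 0.045 ]
stick [0.3851 0.299  0.008 ]
[0.5934 0.1705 0.045 ]
[0.5857 0.0468 0.045 ]
[0.4681 0.0588 0.045 ]
[0.4775 0.1808 0.045 ]
```

View pics/crop0.png

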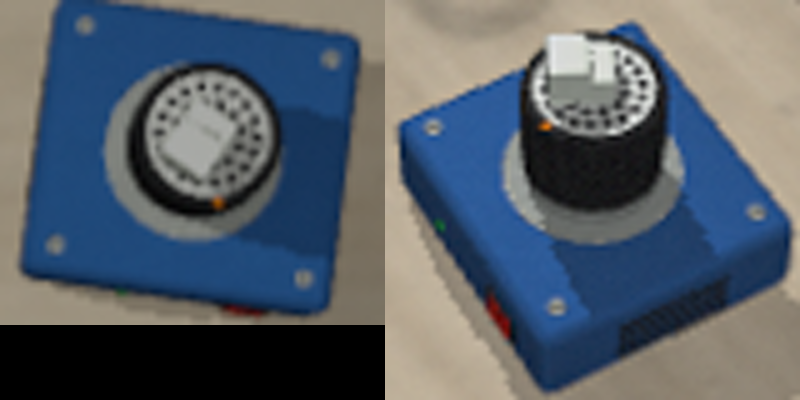

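The crop shows the grille centre at about top pixel (366,192.5) and the orange mark at the lower side. The scrap lies diagonally, so I need a sharper look at its outline.

Run:
```python
from h import *
def cr(f,x,y,w,h):
    a=cv2.imread(f)[y:y+h,x:x+w].astype(float); a=np.clip((a-90)*1.6,0,255).astype(np.uint8)
    a=cv2.resize(a,None,fx=14,fy=14,interpolation=cv2.INTER_NEAREST)
    for i in range(0,w,5): cv2.putText(a,str(x+i),(i*14,10),0,.35,(0,255,255),1); cv2.line(a,(i*14,0),(i*14,4),(0,255,255))
    for i in range(0,h,5): cv2.putText(a,str(y+i),(0,i*14+8),0,.35,(0,255,255),1)
    return a
cv2.imwrite('pics/crop1.png',np.hstack([cr('pics/top0.png',353,177,28,34),cr('pics/scene0.png',333,204,28,34)]))
```

```text
(no output)
```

View pics/crop1.png

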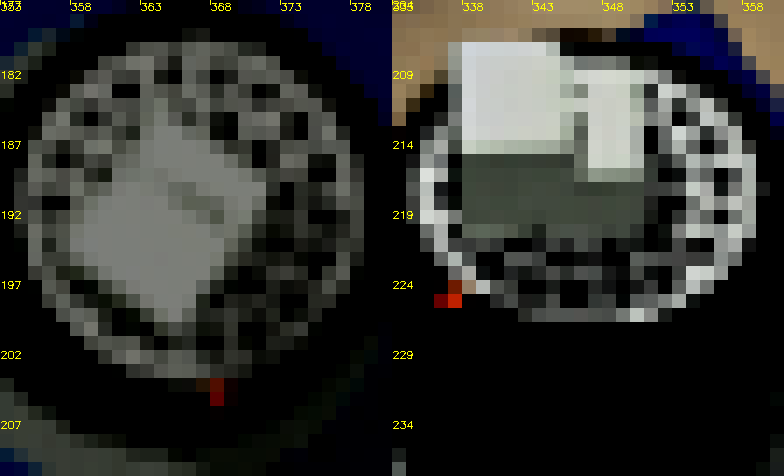

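Top view: the scrap's outline runs (364,186)-(372,190)-(365,200)-(358.5,193), with the low step at the upper right. In the scene view the tall top spans 338–346 by 207–215 and the low step is to its right. I'll fit the pose from both views.

Run:
```python
from h import *
from scipy.optimize import least_squares
t,s=load('top0'),load('scene0')
g=pix(t,(366-.3,191.3),.097); print('grille top',g.round(4))
print('grille scene',pix(s,((422+756)/2/14+333-28-.5,(50+320)/2/14+204-.5),.097).round(4))
L,W=.013,.010
# scene: tall left edge..: lx,ly,z, pixel edges
S=[((-L,W,.116),(338,207)),((0,W,.116),(345.7,207)),((-L,-W,.116),(338,215)),((0,-W,.116),(345.7,215)),((L,W,.110),(351,209)),((L,-W,.110),(351,217)),((-L,-W,.097),(338,221)),((L,-W,.097),(351,221))]
T=[((-L,W,.116),(358.5,193)),((-L,-W,.116),(365,200)),((0,-W,.116),(369,193)),((L,-W,.110),(372,190)),((L,W,.110),(364,185.5))]
def f(p,sep=False):
    c,n=np.cos(p[2]),np.sin(p[2]); e=[]
    for cam,Q in((s,S),(t,T)):
        for (a,b,z),uv in Q: e.append(proj(cam,[p[0]+c*a-n*b,p[1]+n*a+c*b,z])-np.array(uv)+.5)
    return np.ravel(e)
for y0 in(-2,-1,0,1,2):
    r=least_squares(f,[g[0],g[1],y0]); print(r.cost,r.x.round(4),np.degrees(r.x[2]))
r=min((least_squares(f,[g[0],g[1],y]) for y in(-2,-1,0,1)),key=lambda r:r.cost); print(f(r.x).reshape(-1,2).round(1).tolist())
om=pix(t,(368.5-.2,204.5),.09); print('mark',om, np.degrees(np.arctan2(om[1]-g[1],om[0]-g[0])))
o=ctrl.observe(); print(Rq(o['ee_rot']).round(3))
```

```text
grille top [0.534  0.1157 0.097 ]
grille scene [0.5338 0.1145 0.097 ]
13.248397138565416 [ 0.5312  0.1186 -0.6279] -35.97385646526854
13.248397138361188 [ 0.5312  0.1186 -0.6279] -35.97383572431563
13.248397138977493 [ 0.5312  0.1186 -0.6279] -35.973705521055905
13.248397139518298 [ 0.5312  0.1186 -0.6279] -35.973678394774424
13.248397138597376 [ 0.5312  0.1186 -0.6279] -35.97373113980128
[[-0.2, -0.9], [-1.0, -1.0], [-0.1, -0.8], [-0.8, -0.8], [0.5, -1.0], [0.8, -0.8], [-0.1, -0.4], [0.6, -0.5], [-1.2, 1.3], [0.9, 0.7], [1.1, 2.2], [1.8, 0.1], [1.2, -1.8]]
mark [0.50962317 0.10973957 0.09      ] -166.31109240759616
[[ 0.941 -0.338 -0.   ]
 [-0.338 -0.941 -0.001]
 [ 0.     0.002 -1.   ]]
```

Call:
servo_tool(
  increments=[
    {"slide":[0.03,0.025,0.005],"dr":[0,0,2],"grip":0},
    {"slide":[0.075,0.063,0.012],"dr":[0,0,4],"grip":0.3},
    {"slide":[0.12,0.1,0.02],"dr":[0,0,6],"grip":0.5},
    {"slide":[0.17,0.142,0.028],"dr":[0,0,8],"grip":0.5},
    {"slide":[0.22,0.184,0.036],"dr":[0,0,10],"grip":0.5},
    {"slide":[0.27,0.226,0.044],"dr":[0,0,12],"grip":0.5},
    {"slide":[0.32,0.268,0.052],"dr":[0,0,14],"grip":0.5},
    {"slide":[0.37,0.31,0.06],"dr":[0,0,16],"grip":0.5},
    {"slide":[0.415,0.347,0.068],"dr":[0,0,16],"grip":0.5},
    {"slide":[0.458,0.383,0.075],"dr":[0,0,16],"grip":0.5},
  ],
  grip_force=20,
)

```text
time_s: 1.35
tcp_pos: [0.527, 0.1239, 0.1709]
ee_rot: [-0.0, 0.952, -0.307, 0.0]
wrist_force: [1.1, 1.4, -0.1]
grip_width: 0.501
grasp_force: 0.0
```

Call:
servo_tool(
  increments=[
    {"slide":[0,0,0],"dr":[0,0,0],"grip":0.55},
    {"slide":[0,0,0.01],"dr":[0,0,0],"grip":0.55},
    {"slide":[0,0,0.02],"dr":[0,0,0],"grip":0.55},
    {"slide":[0,0,0.03],"dr":[0,0,0],"grip":0.55},
    {"slide":[0,0,0.035],"dr":[0,0,0],"grip":0.55},
    {"slide":[0,0,0.035],"dr":[0,0,0],"grip":0.55},
    {"slide":[0,0,0.035],"dr":[0,0,0],"grip":0.55},
    {"slide":[0,0,0.035],"dr":[0,0,0],"grip":0.55},
    {"slide":[0,0,0.035],"dr":[0,0,0],"grip":0.55},
    {"slide":[0,0,0.035],"dr":[0,0,0],"grip":0.55},
  ],
)

```text
time_s: 2.6
tcp_pos: [0.5264, 0.1257, 0.1363]
ee_rot: [-0.0, 0.952, -0.307, 0.0]
wrist_force: [-0.2, 0.0, -0.0]
grip_width: 0.447
grasp_force: 0.0
```

Run:
```python
from h import *
snap('scene','s1');snap('top','t1')
def cr(f,x,y,w,h):
    return cv2.resize(cv2.imread(f)[y:y+h,x:x+w],None,fx=6,fy=6,interpolation=2)
cv2.imwrite('pics/crop2.png',np.hstack([cr('pics/t1.png',335,160,66,90),cr('pics/s1.png',312,180,66,90)]))
o=ctrl.observe();print(o['tcp_pos'],o['ee_rot'],o['wrist_force'])
```

```text
[0.5263611  0.12568076 0.13618426] [-2.32622275e-06  9.51695770e-01 -3.07042605e-01  7.39594810e-06] [0.71765613 0.86997356 0.05054864]
```

View pics/crop2.png

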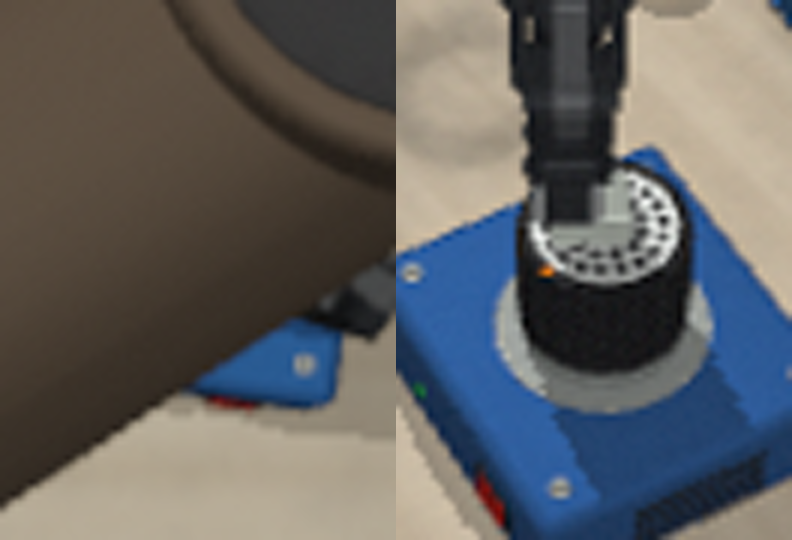

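The scene view shows the fingers straddling the scrap, with the tip at crop (570,220), about 6 mm short of the target. I'll correct, lower and close.

Call:
servo_tool(
  increments=[
    {"slide":[0.003,0.002,0.0],"dr":[0,0,0],"grip":0.55},
    {"slide":[0.005,0.003,0.005],"dr":[0,0,0],"grip":0.55},
    {"slide":[0.005,0.003,0.013],"dr":[0,0,0],"grip":0.55},
    {"slide":[0.005,0.003,0.02],"dr":[0,0,0],"grip":0.55},
    {"slide":[0.005,0.003,0.022],"dr":[0,0,0],"grip":0.6},
    {"slide":[0.005,0.003,0.022],"dr":[0,0,0],"grip":0.7},
    {"slide":[0.005,0.003,0.022],"dr":[0,0,0],"grip":0.8},
    {"slide":[0.005,0.003,0.022],"dr":[0,0,0],"grip":0.9},
    {"slide":[0.005,0.003,0.022],"dr":[0,0,0],"grip":0.9},
    {"slide":[0.005,0.003,0.022],"dr":[0,0,0],"grip":0.9},
  ],
  grip_force=20,
)

```text
time_s: 3.95
tcp_pos: [0.5287, 0.1204, 0.1143]
ee_rot: [-0.0, 0.952, -0.307, 0.0]
wrist_force: [0.1, 0.7, 0.3]
grip_width: 0.225
grasp_force: 25.6
```

Call:
servo_tool(
  increments=[
    {"slide":[0,0,-0.01],"dr":[0,0,0],"grip":0.9},
    {"slide":[0,0,-0.03],"dr":[0,0,0],"grip":0.9},
    {"slide":[-0.01,-0.012,-0.045],"dr":[0,0,0],"grip":0.9},
    {"slide":[-0.035,-0.041,-0.045],"dr":[0,0,0],"grip":0.9},
    {"slide":[-0.065,-0.075,-0.045],"dr":[0,0,0],"grip":0.9},
    {"slide":[-0.1,-0.115,-0.045],"dr":[0,0,0],"grip":0.9},
    {"slide":[-0.13,-0.15,-0.045],"dr":[0,0,0],"grip":0.9},
    {"slide":[-0.148,-0.171,-0.045],"dr":[0,0,0],"grip":0.9},
    {"slide":[-0.154,-0.178,-0.045],"dr":[0,0,0],"grip":0.9},
    {"slide":[-0.154,-0.178,-0.045],"dr":[0,0,0],"grip":0.9},
  ],
)

```text
time_s: 5.2
tcp_pos: [0.5075, 0.3549, 0.1591]
ee_rot: [0.0, 0.952, -0.307, -0.0]
wrist_force: [0.2, 0.0, -1.3]
grip_width: 0.229
grasp_force: 25.6
```

Run:
```python
from h import *
s=snap('scene','s2')
a=s['pixels'][:,:,::-1]
b=cv2.resize(a[90:290,210:410],None,fx=3,fy=3,interpolation=2)
cv2.imwrite('pics/s2c.png',b)
o=ctrl.observe();print(o['tcp_pos'],o['wrist_force'],o['grip_width'])
s0=load('scene0')
print([pix(s0,uv,.07).round(4) for uv in [(271.5,159)]])
```

```text
[0.50758295 0.35425517 0.15911699] [0.21246367 0.23058354 1.01321507] 0.22770122986242286
[array([0.5129, 0.3612, 0.07  ])]
```

View pics/s2c.png

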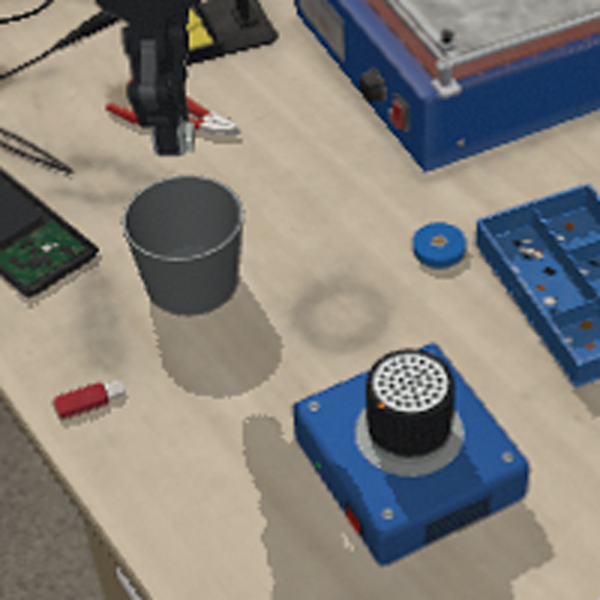

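The scrap is held above the bin's mouth (crop (184,215)) and the grille is clear. I'll lower and release.

Call:
servo_tool(
  increments=[
    {"slide":[0,0,0.02],"dr":[0,0,0],"grip":0.9},
    {"slide":[0,0,0.04],"dr":[0,0,0],"grip":0.9},
    {"slide":[0,0,0.055],"dr":[0,0,0],"grip":0.9},
    {"slide":[0,0,0.055],"dr":[0,0,0],"grip":0.9},
    {"slide":[0,0,0.055],"dr":[0,0,0],"grip":0.5},
    {"slide":[0,0,0.055],"dr":[0,0,0],"grip":0.5},
    {"slide":[0,0,0.055],"dr":[0,0,0],"grip":0.5},
    {"slide":[0,0,0.055],"dr":[0,0,0],"grip":0.5},
    {"slide":[0,0,0.03],"dr":[0,0,0],"grip":0.5},
    {"slide":[0,0,0.0],"dr":[0,0,0],"grip":0.5},
  ],
)

```text
time_s: 6.5
tcp_pos: [0.5074, 0.3545, 0.1592]
ee_rot: [0.001, 0.952, -0.307, -0.0]
wrist_force: [0.4, 0.0, 1.3]
grip_width: 0.5
grasp_force: 0.0
```

Run:
```python
from h import *
o=ctrl.observe(); print(o['q'].round(3),o['tcp_pos'].round(4)); M=Rq(o['ee_rot']);print(M.round(3))
print((M.T@(np.array([.534,.115,.15])-o['tcp_pos'])).round(4))
```

```text
[ 0.925  0.335 -0.231 -0.    -1.007  0.022] [0.5074 0.3545 0.1592]
[[ 0.812 -0.584 -0.001]
 [-0.584 -0.812 -0.001]
 [-0.     0.002 -1.   ]]
[0.1616 0.1788 0.0095]
```

Call:
servo_tool(
  increments=[
    {"slide":[0.008,0.009,0.0],"dr":[0,0,0],"grip":0.3},
    {"slide":[0.03,0.033,0.0],"dr":[0,0,0],"grip":0},
    {"slide":[0.06,0.066,0.0],"dr":[0,0,0],"grip":0},
    {"slide":[0.09,0.1,0.0],"dr":[0,0,0],"grip":0},
    {"slide":[0.12,0.133,0.0],"dr":[0,0,0],"grip":0},
    {"slide":[0.145,0.16,0.005],"dr":[0,0,0],"grip":0},
    {"slide":[0.158,0.175,0.01],"dr":[0,0,0],"grip":0},
    {"slide":[0.1615,0.179,0.01],"dr":[0,0,0],"grip":0},
    {"slide":[0.1615,0.179,0.01],"dr":[0,0,0],"grip":0},
    {"slide":[0.1615,0.179,0.01],"dr":[0,0,0],"grip":0},
  ],
)

```text
time_s: 7.75
tcp_pos: [0.5343, 0.1161, 0.1492]
ee_rot: [-0.0, 0.952, -0.307, 0.0]
wrist_force: [-0.3, 0.6, -0.4]
grip_width: 1.002
grasp_force: 0.0
```

Run:
```python
from h import *
s=snap('scene','s3'); t=snap('top','t3')
a=s['pixels'][:,:,::-1]; b=t['pixels'][:,:,::-1]
cv2.imwrite('pics/s3c.png',np.hstack([cv2.resize(a[125:275,230:390],None,fx=3,fy=3,interpolation=2),cv2.resize(b[165:240,210:280],None,fx=4,fy=6,interpolation=2)]))
o=ctrl.observe();print(o['tcp_pos'],o['wrist_force'],o['grip_width'])
```

```text
[0.53423415 0.11604641 0.14920936] [ 0.49039856  0.57451173 -0.09552404] 0.9993122133474127
```

View pics/s3c.png

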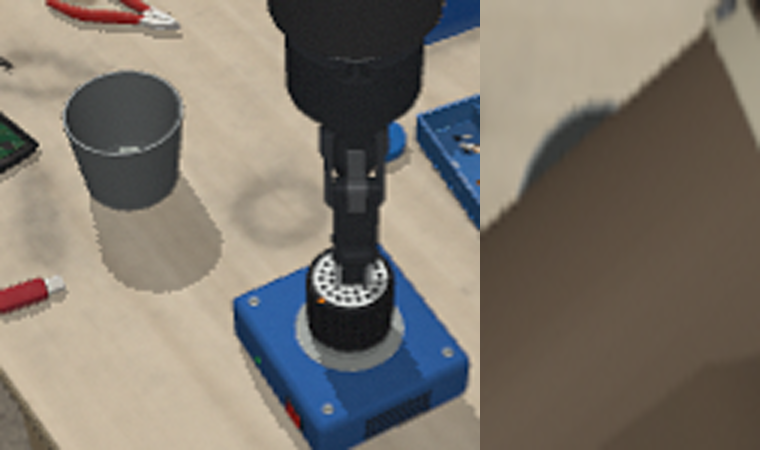

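The scrap's top shows inside the bin at crop (128,149), and the open gripper is centred over the cell at (350,275). I'll descend and grip.

Call:
servo_tool(
  increments=[
    {"slide":[0,0.0005,0.015],"dr":[0,0,0],"grip":0},
    {"slide":[0,0.0005,0.032],"dr":[0,0,0],"grip":0},
    {"slide":[0,0.0005,0.05],"dr":[0,0,0],"grip":0},
    {"slide":[0,0.0005,0.063],"dr":[0,0,0],"grip":0},
    {"slide":[0,0.0005,0.07],"dr":[0,0,0],"grip":0.1},
    {"slide":[0,0.0005,0.07],"dr":[0,0,0],"grip":0.2},
    {"slide":[0,0.0005,0.07],"dr":[0,0,0],"grip":0.28},
    {"slide":[0,0.0005,0.07],"dr":[0,0,0],"grip":0.34},
    {"slide":[0,0.0005,0.07],"dr":[0,0,0],"grip":0.4},
    {"slide":[0,0.0005,0.07],"dr":[0,0,0],"grip":0.5},
  ],
  grip_force=40,
)

```text
time_s: 9.1
tcp_pos: [0.5343, 0.1149, 0.0799]
ee_rot: [-0.0, 0.952, -0.307, 0.0]
wrist_force: [-0.9, -0.3, 5.8]
grip_width: 0.645
grasp_force: 41.4
```

Call:
servo_tool(
  increments=[
    {"slide":[0,0,0],"dr":[0,0,2],"grip":0.5},
    {"slide":[0,0,0],"dr":[0,0,5],"grip":0.5},
    {"slide":[0,0,0],"dr":[0,0,8],"grip":0.5},
    {"slide":[0,0,0],"dr":[0,0,11],"grip":0.5},
    {"slide":[0,0,0],"dr":[0,0,14],"grip":0.5},
    {"slide":[0,0,0],"dr":[0,0,16],"grip":0.5},
    {"slide":[0,0,0.001],"dr":[0,0,17],"grip":0.5},
    {"slide":[0,0,0.001],"dr":[0,0,18],"grip":0.5},
    {"slide":[0,0,0.001],"dr":[0,0,18],"grip":0.5},
    {"slide":[0,0,0.001],"dr":[0,0,18],"grip":0.5},
  ],
)

```text
time_s: 10.35
tcp_pos: [0.535, 0.115, 0.0796]
ee_rot: [-0.001, 0.892, -0.452, 0.001]
wrist_force: [-1.3, -1.5, 12.7]
grip_width: 0.643
grasp_force: 42.1
```

```bash
python3 -c "
from h import *
o=ctrl.observe();print(o['tcp_pos'],o['wrist_force'],o['wrist_torque'],o['q'])"
```

```text
[0.53498537 0.11498266 0.07964676] [-1.29832444 -1.54063744 12.74680638] [-0.62274565  0.50376635  0.08331914] [ 0.57047959  0.31685516 -0.48042669  0.0013463  -0.77119435  0.06199214]
```

Call:
servo_tool(
  increments=[
    {"slide":[0,0,0],"dr":[0,0,1.5],"grip":0.5},
    {"slide":[0,0,0],"dr":[0,0,3],"grip":0.5},
    {"slide":[0,0,0],"dr":[0,0,4.5],"grip":0.5},
    {"slide":[0,0,0],"dr":[0,0,6],"grip":0.5},
    {"slide":[0,0,0],"dr":[0,0,7.5],"grip":0.5},
    {"slide":[0,0,0],"dr":[0,0,9],"grip":0.5},
    {"slide":[0,0,0],"dr":[0,0,10],"grip":0.5},
    {"slide":[0,0,0],"dr":[0,0,10],"grip":0.5},
    {"slide":[0,0,0],"dr":[0,0,10],"grip":0.5},
    {"slide":[0,0,0],"dr":[0,0,10],"grip":0.5},
  ],
)

```text
time_s: 11.6
tcp_pos: [0.535, 0.1149, 0.0796]
ee_rot: [-0.001, 0.849, -0.528, 0.001]
wrist_force: [-0.7, -3.3, 11.2]
grip_width: 0.644
grasp_force: 42.0
```

Call:
servo_tool(
  increments=[
    {"slide":[0,0,0],"dr":[0,0,1.5],"grip":0.5},
    {"slide":[0,0,0],"dr":[0,0,3],"grip":0.5},
    {"slide":[0,0,0],"dr":[0,0,4.5],"grip":0.5},
    {"slide":[0,0,0],"dr":[0,0,6],"grip":0.5},
    {"slide":[0,0,0],"dr":[0,0,7.5],"grip":0.5},
    {"slide":[0,0,0],"dr":[0,0,9],"grip":0.5},
    {"slide":[0,0,0],"dr":[0,0,10],"grip":0.5},
    {"slide":[0,0,0],"dr":[0,0,10],"grip":0.5},
    {"slide":[0,0,0],"dr":[0,0,10],"grip":0.5},
    {"slide":[0,0,0],"dr":[0,0,10],"grip":0.5},
  ],
)

```text
time_s: 12.85
tcp_pos: [0.535, 0.1149, 0.0797]
ee_rot: [-0.001, 0.8, -0.6, 0.001]
wrist_force: [0.1, -1.9, 12.1]
grip_width: 0.649
grasp_force: 42.1
```

Call:
servo_tool(
  increments=[
    {"slide":[0,0,0],"dr":[0,0,1.5],"grip":0.5},
    {"slide":[0,0,0],"dr":[0,0,3],"grip":0.5},
    {"slide":[0,0,0],"dr":[0,0,4.5],"grip":0.5},
    {"slide":[0,0,0],"dr":[0,0,6],"grip":0.5},
    {"slide":[0,0,0],"dr":[0,0,7.5],"grip":0.5},
    {"slide":[0,0,0],"dr":[0,0,9],"grip":0.5},
    {"slide":[0,0,0],"dr":[0,0,10],"grip":0.5},
    {"slide":[0,0,0],"dr":[0,0,10],"grip":0.5},
    {"slide":[0,0,0],"dr":[0,0,10],"grip":0.5},
    {"slide":[0,0,0],"dr":[0,0,10],"grip":0.5},
  ],
)

```text
time_s: 14.1
tcp_pos: [0.5351, 0.1149, 0.0797]
ee_rot: [-0.001, 0.745, -0.667, 0.001]
wrist_force: [0.2, -1.7, 11.0]
grip_width: 0.646
grasp_force: 42.1
```

Call:
servo_tool(
  increments=[
    {"slide":[0,0,0],"dr":[0,0,1.5],"grip":0.5},
    {"slide":[0,0,0],"dr":[0,0,3],"grip":0.5},
    {"slide":[0,0,0],"dr":[0,0,4.5],"grip":0.5},
    {"slide":[0,0,0],"dr":[0,0,6],"grip":0.5},
    {"slide":[0,0,0],"dr":[0,0,7.5],"grip":0.5},
    {"slide":[0,0,0],"dr":[0,0,9],"grip":0.5},
    {"slide":[0,0,0],"dr":[0,0,10],"grip":0.5},
    {"slide":[0,0,0],"dr":[0,0,10],"grip":0.5},
    {"slide":[0,0,0],"dr":[0,0,10],"grip":0.5},
    {"slide":[0,0,0],"dr":[0,0,10],"grip":0.5},
  ],
)

```text
time_s: 15.35
tcp_pos: [0.535, 0.115, 0.0792]
ee_rot: [0.001, -0.684, 0.73, -0.001]
wrist_force: [0.5, -1.8, 7.2]
grip_width: 0.647
grasp_force: 41.7
```

Run:
```python
from h import *
s=snap('scene','s4'); a=s['pixels'][:,:,::-1]
cv2.imwrite('pics/s4c.png',cv2.resize(a[185:285,300:400],None,fx=5,fy=5,interpolation=2))
o=ctrl.observe();print(o['tcp_pos'],o['wrist_force'],o['wrist_torque'],o['q'].round(3))
```

```text
[0.53497921 0.11500183 0.07922059] [ 1.04291405 -0.75984166  8.2857339 ] [-0.73092114 -0.1804905  -0.01081763] [ 0.57   0.318 -0.481  0.001 -0.77  -0.636]
```

View pics/s4c.png

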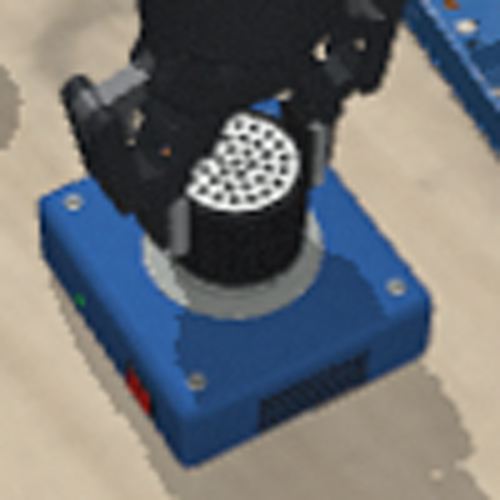

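The cell is gripped, and the orange mark has moved to the back left at crop (167,150), so it turned with the gripper. At about 58° the force and height fell slightly, so I'll test with a light push.

Call:
servo_tool(
  increments=[
    {"slide":[0,0,0.0005],"dr":[0,0,0],"grip":0.5},
    {"slide":[0,0,0.001],"dr":[0,0,0],"grip":0.5},
    {"slide":[0,0,0.0015],"dr":[0,0,0],"grip":0.5},
    {"slide":[0,0,0.0015],"dr":[0,0,0.5],"grip":0.5},
    {"slide":[0,0,0.0015],"dr":[0,0,1],"grip":0.5},
    {"slide":[0,0,0.0015],"dr":[0,0,1.5],"grip":0.5},
    {"slide":[0,0,0.0015],"dr":[0,0,2],"grip":0.5},
    {"slide":[0,0,0.0015],"dr":[0,0,2],"grip":0.5},
    {"slide":[0,0,0.0015],"dr":[0,0,2],"grip":0.5},
    {"slide":[0,0,0.0015],"dr":[0,0,2],"grip":0.5},
  ],
)

```text
time_s: 16.65
tcp_pos: [0.5344, 0.115, 0.0775]
ee_rot: [0.001, -0.671, 0.742, -0.0]
wrist_force: [-1.1, -0.1, 7.0]
grip_width: 0.647
grasp_force: 41.7
```

Call:
servo_tool(
  increments=[
    {"slide":[0,0,0.001],"dr":[0,0,0],"grip":0.5},
    {"slide":[0,0,0.002],"dr":[0,0,0],"grip":0.5},
    {"slide":[0,0,0.003],"dr":[0,0,0],"grip":0.5},
    {"slide":[0,0,0.004],"dr":[0,0,0],"grip":0.5},
    {"slide":[0,0,0.005],"dr":[0,0,0],"grip":0.5},
    {"slide":[0,0,0.006],"dr":[0,0,0],"grip":0.5},
    {"slide":[0,0,0.007],"dr":[0,0,0],"grip":0.5},
    {"slide":[0,0,0.0075],"dr":[0,0,0],"grip":0.5},
    {"slide":[0,0,0.0075],"dr":[0,0,0],"grip":0.5},
    {"slide":[0,0,0.0075],"dr":[0,0,0],"grip":0.5},
  ],
  grip_force=60,
)

```text
time_s: 17.9
tcp_pos: [0.5342, 0.1149, 0.0706]
ee_rot: [0.001, -0.671, 0.742, -0.0]
wrist_force: [-5.5, -0.5, 16.5]
grip_width: 0.641
grasp_force: 64.9
```

```bash
python3 -c "
from h import *
o=ctrl.observe();print(o['tcp_pos'],o['wrist_force'],o['wrist_torque'],o['grip_width'])"
```

```text
[0.534178   0.11489747 0.07056159] [-5.47145694 -0.45429137 16.52358165] [-0.24796477  1.78480087 -0.32360652] 0.6414215739178277
```

Call:
servo_tool(
  increments=[
    {"slide":[0,0.0003,0],"dr":[0,0,0.5],"grip":0.5},
    {"slide":[0,0.0006,0],"dr":[0,0,1],"grip":0.5},
    {"slide":[0,0.0006,0.0005],"dr":[0,0,1],"grip":0.5},
    {"slide":[0,0.0006,0.001],"dr":[0,0,1],"grip":0.5},
    {"slide":[0,0.0006,0.0015],"dr":[0,0,1],"grip":0.5},
    {"slide":[0,0.0006,0.002],"dr":[0,0,1],"grip":0.5},
    {"slide":[0,0.0006,0.002],"dr":[0,0,1],"grip":0.5},
    {"slide":[0,0.0006,0.002],"dr":[0,0,1],"grip":0.5},
    {"slide":[0,0.0006,0.002],"dr":[0,0,1],"grip":0.5},
    {"slide":[0,0.0006,0.002],"dr":[0,0,1],"grip":0.5},
  ],
)

```text
time_s: 19.15
tcp_pos: [0.5342, 0.1149, 0.0702]
ee_rot: [0.001, -0.665, 0.747, -0.001]
wrist_force: [-8.2, -1.7, 31.3]
grip_width: 0.642
grasp_force: 66.4
```

```bash
python3 -c "
from h import *
o=ctrl.observe();print(o['tcp_pos'],o['wrist_force'],o['wrist_torque'],o['grip_width'])"
```

```text
[0.53415151 0.11494082 0.07024322] [-8.23324317 -1.71966205 31.30434343] [-0.67397801  3.50879938 -0.26738347] 0.6424564941286595
```

Call:
servo_tool(
  increments=[
    {"slide":[0,0,0],"dr":[-0.2,0,0],"grip":0.5},
    {"slide":[0,0,0],"dr":[-0.4,0,0],"grip":0.5},
    {"slide":[0,0,0],"dr":[-0.5,0,0],"grip":0.5},
    {"slide":[0,0,0],"dr":[-0.5,0,0],"grip":0.5},
    {"slide":[0,0,0],"dr":[-0.5,0,0],"grip":0.5},
    {"slide":[0,0,0],"dr":[-0.5,0,0],"grip":0.5},
    {"slide":[0,0,0],"dr":[-0.5,0,0],"grip":0.5},
    {"slide":[0,0,0],"dr":[-0.5,0,0],"grip":0.5},
    {"slide":[0,0,0],"dr":[-0.5,0,0],"grip":0.5},
    {"slide":[0,0,0],"dr":[-0.5,0,0],"grip":0.5},
  ],
)

```text
time_s: 20.4
tcp_pos: [0.5343, 0.1149, 0.0703]
ee_rot: [-0.002, -0.665, 0.747, 0.002]
wrist_force: [-9.8, -1.2, 29.7]
grip_width: 0.639
grasp_force: 66.4
```

Run:
```python
from h import *
s=snap('scene','s5')
o=ctrl.observe();print(o['tcp_pos'],o['wrist_force'],o['wrist_torque'],o['grip_width'],Rq(o['ee_rot'])[:,2])
a=s['pixels'][:,:,::-1]
cv2.imwrite('pics/s5c.png',cv2.resize(a[140:290,230:400],None,fx=4,fy=4,interpolation=2))
print('grille expected',proj(s,[.534,.115,.087]),proj(s,[.534,.115,.093]),proj(s,[.534,.115,.097]))
```

```text
[0.53433046 0.11492185 0.07032052] [-9.78437223 -2.78763214 30.25209002] [-0.90469913  2.88540265 -0.2903569 ] 0.6377913901109311 [-0.00556923  0.00152541 -0.99998333]
grille expected [346.41734272 219.77492675] [346.46604149 217.8096179 ] [346.49873135 216.48855197]
```

View pics/s5c.png

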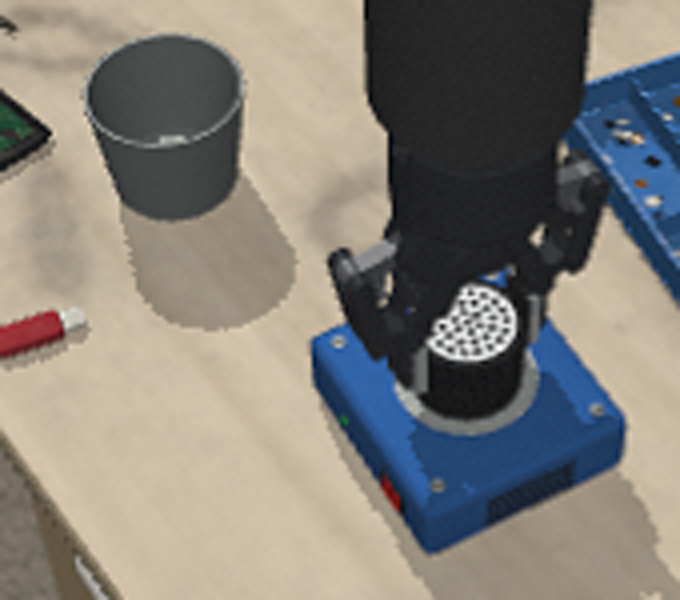

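The cell sits low, with the grille centre at about (346,220) matching the home projection of (346.4,219.8). The bin is standing with the scrap inside. A side load and a twist remain, so I'll ease both to be sure the cell is fully down.

Call:
servo_tool(
  increments=[
    {"slide":[0,0.0004,0],"dr":[0,0,0.7],"grip":0.5},
    {"slide":[0,0.0008,0],"dr":[0,0,1.4],"grip":0.5},
    {"slide":[0,0.0012,0],"dr":[0,0,2],"grip":0.5},
    {"slide":[0,0.0012,0],"dr":[0,0,2.5],"grip":0.5},
    {"slide":[0,0.0012,0],"dr":[0,0,2.5],"grip":0.5},
    {"slide":[0,0.0012,0],"dr":[0,0,2.5],"grip":0.5},
    {"slide":[0,0.0012,0],"dr":[0,0,2.5],"grip":0.5},
    {"slide":[0,0.0012,0],"dr":[0,0,2.5],"grip":0.5},
    {"slide":[0,0.0012,0],"dr":[0,0,2.5],"grip":0.5},
    {"slide":[0,0.0012,0],"dr":[0,0,2.5],"grip":0.5},
  ],
)

```text
time_s: 21.7
tcp_pos: [0.5345, 0.1154, 0.0703]
ee_rot: [-0.001, -0.648, 0.761, 0.002]
wrist_force: [-3.8, -3.2, 25.0]
grip_width: 0.64
grasp_force: 65.7
```

```bash
python3 -c "
from h import *
o=ctrl.observe();print(o['tcp_pos'],o['wrist_force'],o['wrist_torque'],o['grip_width'],o['ee_rot'])"
```

```text
[0.534465   0.11543122 0.07027903] [-3.81084271 -3.22515389 24.95241627] [-1.30422123  0.73621922  0.13495428] 0.6396344645016266 [-6.58053311e-04 -6.48491383e-01  7.61219405e-01  1.87345276e-03]
```

Call:
servo_tool(
  increments=[
    {"slide":[0,0.0003,0.0005],"dr":[0,0,-0.5],"grip":0.5},
    {"slide":[0,0.0003,0.001],"dr":[0,0,-0.8],"grip":0.5},
    {"slide":[0,0.0003,0.001],"dr":[0,0,-0.8],"grip":0.5},
    {"slide":[0,0.0003,0.001],"dr":[0,0,-0.8],"grip":0.5},
    {"slide":[0,0.0003,0.001],"dr":[0,0,-0.8],"grip":0.5},
    {"slide":[0,0.0003,0.001],"dr":[0,0,-0.8],"grip":0.5},
    {"slide":[0,0.0003,0.001],"dr":[0,0,-0.8],"grip":0.5},
    {"slide":[0,0.0003,0.001],"dr":[0,0,-0.8],"grip":0.5},
    {"slide":[0,0.0003,0.001],"dr":[0,0,-0.8],"grip":0.5},
    {"slide":[0,0.0003,0.001],"dr":[0,0,-0.8],"grip":0.5},
  ],
)

```text
time_s: 22.95
tcp_pos: [0.5345, 0.1155, 0.0702]
ee_rot: [-0.0, -0.654, 0.757, 0.002]
wrist_force: [-5.6, -3.6, 32.7]
grip_width: 0.636
grasp_force: 66.6
```

```bash
python3 -c "
from h import *
o=ctrl.observe();print(o['tcp_pos'],o['wrist_force'],o['wrist_torque'],o['grip_width'],o['ee_rot'])"
```

```text
[0.53451533 0.11548387 0.07022897] [-5.56306329 -3.64163662 32.6702053 ] [-1.64171891  1.53256146 -0.42283318] 0.6355526347242287 [-1.77906528e-04 -6.53552278e-01  7.56879444e-01  1.70164576e-03]
```

The stop is hard: 0.05 mm of movement for 8 N more. The cell is fully home and still held down, so I'm handing the job in.

```bash
python3 -c "
from plant import ctrl
print(ctrl.job_done())"
```

```text
the job is handed in; nothing more can be done
None
```

I dropped the foam offcut in the bin, turned the cell about 60° clockwise on to its pins, and pushed it down to a hard stop about 9.7 mm lower (10 mm expected); I handed in at about 23 s with the gripper still holding it, and no verdict was shown.

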